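# Close the balance's draft shield and tare it

### The arm

A 6-joint arm with a two-finger parallel gripper is mounted at the origin on the work surface. World frame = base frame: x ahead of the robot, y to its left, z up, the work surface at z = 0. Lengths are in mm, angles in degrees, forces in N, time in s.
With the tool pointing down it reaches from about 275 to 875 mm from the base axis. Payload 12.5 kg.
Tool frame: the origin (TCP) lies at the very end of the fingers, on their centre line; the grasp point (between the pads) lies 19 mm behind it; z points along the fingers, y is the line along which they close (so a half turn about z gives the same grasp; the last joint's range is limited). The gripper opens to 85 mm and grips with 20 to 120 N. Pads are 22 mm wide; open, the fingers measure 114 mm over their backs; the gripper's body (76 mm by 85 mm) begins 54 mm behind the grasp point. The pads swing forward as they close: fully open they stand 13 mm farther back than shut.
Start: joints at [66.83, 20.094, 94.641, -0, 65.266, -4.847], TCP at [172.875, 522.11, 231.29] pointing down, gripper open.
Joint ranges: [-157.81, 157.81], [-45, 120.19], [0.68, 151.7], [-89.99, 269.99], [4.06, 180], [-164.3, 164.3]. Speed limits (degrees/s): [127.2, 127.2, 159.86, 180, 180, 180].

### API

Orientations are given as a 3x3 rotation matrix whose columns are the frame's x, y, z axes.
In Python, from bench import readout, camera, camera_params, env gives the robot as it stands.
- The arm moves only by the shell command python3 -m jog 'ROWS' [OPENING]. ROWS is JSON, one flat list of numbers, 6 for each row, row after row: the shift along the tool's x, y, z in m, then the turn, a rotation vector about the tool's x, y, z in degrees. In form: [tx, ty, tz, ax, ay, az, tx, ty, tz, ax, ay, az, ...]. A call has 1 to 20 rows; each row is the pose to reach, as a shift and turn from the pose commanded when the call began, along the tool's axes at that moment; what a row does not reach only later rows make up. A row lasts 1/8 s, in which the tool goes at most 62.5 mm and 10.7 degrees, less where a joint would pass 70% of its speed; a pose out of reach is approached as far as the arm can. A call with a gripper value outside its range is refused whole. OPENING is the gripper command: -1 is fully open, 1 is shut, values between are in proportion, set as the call begins (- or left out, the last holds). The fingers move at their own pace and stop on an object; the grip force is fixed at half the most. Time passes only in rows, so rows that repeat a pose let the fingers close. It gives the time, the measured TCP pose, the force, the opening and the grip force at its end, in the units of the state.
- readout.state(): the state, without advancing time (a new reading comes with each control period).
- camera(name): name is "scene" or "top" or "wrist"; returns (picture, depth): 420x560x3 uint8, red, green, blue; 420x560 float32, mm along the optical axis (not along the pixel's ray), 0 where there is no reading.
- camera_params(name): a dict with "intrinsics" (3x3 intrinsics, pixels), "rvec" (rotation vector, rad) and "tvec" (3), from world to camera coordinates, as OpenCV has them. Camera axes: x right, y down, z forward; pixel columns grow to the right and rows downward; lengths in mm; the calibration is good to about 2 mm. A picture is of the moment at which its call begins: read the wrist's pose just before it. camera_params takes no time and is no camera call; for the wrist camera it gives the pose at the moment of the call.
- env.sign_off(): hands the job in; it is judged then, once.
The state is a dict: "clock": time; "joint_pos": joint angles; "joint_vel": joint speeds; "joint_efforts": joint torques, N m; "eef_pos": TCP position; "orientation": TCP orientation; "wrist_force": force on the tool from outside, world axes, zero at the start; "moment": the same for the moment, N m; "opening": opening from 0.0 (shut) to 1.0 (fully open); "grasp_force": force on a finger pad.
Only numpy, scipy, OpenCV 4.12 (cv2) and the standard library are available. Lean on these libraries where they do the work, as an engineer would, in place of code of your own. Each camera call takes 0.05 s, during which the arm holds its last target. There are 200 camera calls.

### The job

The balance has just been brushed out and an empty vial stands on its weighing pan. With your fingertips, gently push the left, right and top glass doors of its draft shield fully shut, and when all three are shut press the wide blue tare key on its front panel down and let it come up again. Do not grip the door handles, do not touch the vial on the pan, and leave everything else on the bench where it is.

Things in the scene. Friction and masses are not known exactly. Their poses are not given: they have to be found in the camera images.
- balance: White and grey balance, fixed, 330 (x) x 210 (y) x 290 mm (z). Origin: centre of its underside, on the bench. Its front (-x) faces the robot, +y is to the robot's left. Front 120 mm: low sloping console, 50 to 69 mm high. Behind it, x -47 to +137 mm, the glass chamber with fixed front and rear panes and sliding left, right and top doors with blue handles; open, they stick out to the rear.
- left_door (a joint): Left side door (on the robot's left, +y). Reads 0 when fully shut (end stop), grows to at most 0.11 m as the door slides open to the rear (+x of balance); runs along that axis only. Stays where it is left: about 1.8 N of friction, nothing pulls it shut. The end stop is hard: come up to it slowly and stop pushing when it is felt.
- left_door_grip (a point): Centre of the blue handle of the left side door (+y side of balance). Upright block on the pane's outer face: 14 mm along the slide, 46 mm tall (z 0.223 to 0.269), reaching 28 mm out from the glass; this point is 14 mm out from it. The rails' top, 21 mm above the block, is at z 0.290. Axes as balance. To shut the door, push its rear face to the front (-x).
- right_door (a joint): Right side door (on the robot's right, -y). Reads 0 when fully shut (end stop), grows to at most 0.11 m as the door slides open to the rear (+x of balance); runs along that axis only. Stays where it is left: about 1.8 N of friction, nothing pulls it shut. The end stop is hard: come up to it slowly and stop pushing when it is felt.
- right_door_grip (a point): Centre of the blue handle of the right side door (-y side of balance). Upright block on the pane's outer face: 14 mm along the slide, 46 mm tall (z 0.223 to 0.269), reaching 28 mm out from the glass; this point is 14 mm out from it. The rails' top, 21 mm above the block, is at z 0.290. Axes as balance. To shut the door, push its rear face to the front (-x).
- top_door (a joint): Top door. Reads 0 when fully shut (end stop), grows to at most 0.11 m as the door slides open to the rear (+x of balance); runs along that axis only. Stays where it is left: about 1.8 N of friction, nothing pulls it shut. The end stop is hard: come up to it slowly and stop pushing when it is felt.
- top_door_grip (a point): Centre of the blue handle on the top door: an upright tab 12 mm along the slide (x), 66 mm wide (y), from the door's glass at z = 0.284 up to z = 0.312; this point at z = 0.298. The rails either side of the door reach z = 0.290. Axes as balance. To shut the door, push its rear face to the front (-x).
- tare_key (a joint): Tare key, spring return: 0 up, 0.003 m fully down; it starts to move at about 0.7 N and is fully down at about 4 N; it counts as pressed beyond 0.002 m. Travels along the normal of the console, 0.15 rad off vertical (its top faces up and slightly to the front); pressing straight down works.
- tare_top (a point): Centre of the top of the wide blue tare key at the right end of the console (robot's right), about 65 mm above the bench. 22 mm (front to back) x 38 mm, 7 mm proud of the console; nothing else stands proud within 60 mm but the fixed front glass of the chamber, 75 mm behind it.
- pan_vial: Clear glass vial, 23 mm diameter, 75 mm tall, standing loose on the round steel pan in the chamber. Origin: centre of its underside, 88 mm above the bench.
- capped_vial: Vial with a red cap, 23 mm diameter, 77 mm tall, standing loose on the bench beside the console on the right. Origin: centre of its underside.
- dust_brush: Small dusting brush, 170 mm long, lying on the bench. Origin under its middle; it lies along its x axis.
- spatula: Double-ended steel laboratory spatula, 180 mm long, 5 mm thick, lying on the bench. Origin under its middle; it lies along its x axis.
- amber_bottle: Amber glass bottle, 64 mm diameter, 130 mm tall, standing. Origin: centre of its underside.
- sample_jar: White jar with blue lid, 60 mm diameter, 85 mm tall, standing. Origin: centre of its underside.
- beaker: Glass beaker, 68 mm diameter, 85 mm tall, standing. Origin: centre of its underside.
- weight_case: Wooden case of calibration weights, 90 x 150 x 42 mm. Origin: centre of its underside.

How it is judged (in metres and radians):
On the way, in this order (a step that is already met when the one before it is completed fails the run):
1. all three doors of the draft shield are shut (value of joint each of left_door, right_door, top_door below 0.003 m), for 0.2 s.
2. the tare key is pressed down with the doors shut (all of step 1 and value of joint tare_key above 0.002 m).
At the end, for the whole second after the job is handed in: All three doors within 3 mm of their end stops and at rest, the tare key up again (within 1 mm), the vial standing upright on the pan within 6 mm of where it was, the seven loose things around within 20 mm of where they were (all of step 1 and value of joint tare_key below 0.001 m and z of pan_vial in the frame of balance above 0.084 m and angle between pan_vial's own z axis and vertical below 0.1 rad and distance of pan_vial from where it was at the start of the episode below 0.006 m and linear speed of pan_vial below 0.02 m/s and velocity of joint each of left_door, right_door, top_door below 0.01 m/s and distance of each of capped_vial, dust_brush, spatula, amber_bottle, sample_jar, beaker, weight_case from where it was at the start of the episode below 0.02 m); the robot touches nothing.
It fails at once if the tare key is pressed while a door of the draft shield is still open (more than 4 mm) (value of joint tare_key above 0.002 m and value of joint any of left_door, right_door, top_door above 0.004 m).
It fails at once if the vial on the pan is touched, shifted by more than 6 mm or tipped (contact force between any of the arm, the fingers and pan_vial above 0.2 N or distance of pan_vial from where it was at the start of the episode above 0.006 m or angle between pan_vial's own z axis and vertical above 0.15 rad).
It fails at once if a door handle is gripped between the fingers instead of pushed ((contact force between the fingers and left_door above 0.5 N and x of the grasp point in the frame of left_door_grip between -0.004 and 0.004 m and y of the grasp point in the frame of left_door_grip between -0.03 and 0.03 m and z of the grasp point in the frame of left_door_grip between -0.025 and 0.025 m) or (contact force between the fingers and right_door above 0.5 N and x of the grasp point in the frame of right_door_grip between -0.004 and 0.004 m and y of the grasp point in the frame of right_door_grip between -0.03 and 0.03 m and z of the grasp point in the frame of right_door_grip between -0.025 and 0.025 m) or (contact force between the fingers and top_door above 0.5 N and x of the grasp point in the frame of top_door_grip between -0.004 and 0.004 m and y of the grasp point in the frame of top_door_grip between -0.03 and 0.03 m and z of the grasp point in the frame of top_door_grip between -0.025 and 0.025 m)).
It fails at once if a door is slammed (shut faster than 0.5 m/s) or the balance is pushed with more than 50 N (velocity of joint any of left_door, right_door, top_door below -0.5 m/s or contact force between any of the fingers, the arm and balance above 50 N).
It fails at once if something else on the bench is shifted by more than 20 mm or lifted (distance of any of capped_vial, dust_brush, spatula, amber_bottle, sample_jar, beaker, weight_case from where it was at the start of the episode above 0.02 m).
It also fails if it takes over 67 s, if anything falls off the work surface, if the arm or the gripper's body presses on something with over 40 N, if the wrist force passes 120 N, or if a joint passes its speed limit or range.

## Working session

There is one attempt and no reset: what is moved stays moved. The work goes in short steps, Python scripts to look and compute and a shell command to move; the robot and the scene stay as the last step left them, time stands still between calls to the robot, and variables do not carry over. Pictures are saved under pics/ and viewed, at most 10 in all, crops included, and the job is handed in when it is done.

```bash
mkdir -p pics; cat > h.py <<'E'
import numpy as np,cv2
from bench import readout,camera,camera_params,env
def P(n):
    p=camera_params(n);K=np.array(p["intrinsics"]);R=cv2.Rodrigues(np.array(p["rvec"],float))[0];t=np.array(p["tvec"],float).ravel();return K,R,t
def cloud(n,d):
    K,R,t=P(n);v,u=np.mgrid[:420,:560]
    c=np.stack([(u-K[0,2])/K[0,0]*d,(v-K[1,2])/K[1,1]*d,d],-1)
    return (c-t)@R
def save(n,im): cv2.imwrite(f"pics/{n}.png",cv2.cvtColor(im,cv2.COLOR_RGB2BGR))
def blue(n,im,d,zmin=0):
    h=cv2.cvtColor(im,cv2.COLOR_RGB2HSV);m=cv2.inRange(h,(95,110,50),(130,255,255))
    k,l,s,c=cv2.connectedComponentsWithStats(m);W=cloud(n,d)
    for i in range(1,k):
        if s[i,4]<25: continue
        w=W[(l==i)&(d>0)]
        if len(w): print(n,s[i],np.percentile(w,[3,50,97],axis=0).round().astype(int).tolist())
E
python3 - <<'E'
from h import *
s=readout.state();print(s)
for n in("scene","top"):
    im,d=camera(n);save(n,im);np.savez(n,im=im,d=d);K,R,t=P(n);print(n,K.round(1).tolist(),(-R.T@t).round(),R.round(2).tolist());blue(n,im,d)
E
```

```text
{'clock': 0.0, 'joint_pos': array([ 6.68289152e+01,  2.01245503e+01,  9.46783450e+01, -6.70563057e-04,
        6.52630267e+01, -4.84859665e+00]), 'joint_vel': array([-0.01450634,  0.01585074,  0.02807784, -0.01884099,  0.01188975,
        0.06141788]), 'joint_efforts': array([ 2.21211980e-03, -5.06099403e+01, -2.91416788e+01, -1.99304253e-05,
        4.37756506e-03, -1.72297206e-05]), 'eef_pos': array([172.76098223, 521.81375368, 230.74712131]), 'orientation': array([[-9.49303687e-01,  3.14360166e-01, -4.42945906e-04],
       [ 3.14360466e-01,  9.49303097e-01, -1.06192681e-03],
       [ 8.66624319e-05, -1.14733572e-03, -9.99999338e-01]]), 'wrist_force': array([-0.38418292,  0.70921091,  0.48860798]), 'moment': array([-8.58603895e-05, -2.06883136e-02,  4.78267382e-02]), 'grasp_force': 0.0, 'opening': 0.9997764825047678}
scene [[496.7, 0.0, 276.8], [0.0, 496.7, 211.6], [0.0, 0.0, 1.0]] [  19. -982. 1147.] [[0.9, -0.44, -0.0], [-0.29, -0.59, -0.75], [0.33, 0.67, -0.66]]
scene [184  80   6  38  67] [[510, 888, -4], [528, 942, 6], [612, 1252, 188]]
scene [242 136  36  44 518] [[631, 353, 
[... 422 characters left out ...]
, 69]]
scene [345 304  23  20 353] [[534, -378, -1], [560, -353, 84], [629, -277, 89]]
top [[387.2, 0.0, 280.7], [0.0, 387.2, 203.2], [0.0, 0.0, 1.0]] [ 350.  -23. 1259.] [[0.02, -1.0, 0.01], [-0.99, -0.02, -0.14], [0.14, -0.01, -0.99]]
top [  92  124   74   46 1667] [[635, 359, 3], [680, 462, 45], [762, 574, 54]]
top [233 148  11  12  94] [[611, 74, -1], [623, 88, 267], [712, 129, 273]]
top [324 156  13  15  99] [[589, -211, -4], [596, -161, 262], [680, -144, 273]]
top [268 161  30  15 316] [[563, -66, 284], [574, -30, 293], [594, 4, 314]]
top [377 183  18  17 253] [[537, -401, -1], [560, -353, 85], [599, -328, 89]]
top [293 226  13   9  91] [[427, -106, 60], [436, -88, 65], [448, -69, 70]]
```

View pics/scene.png

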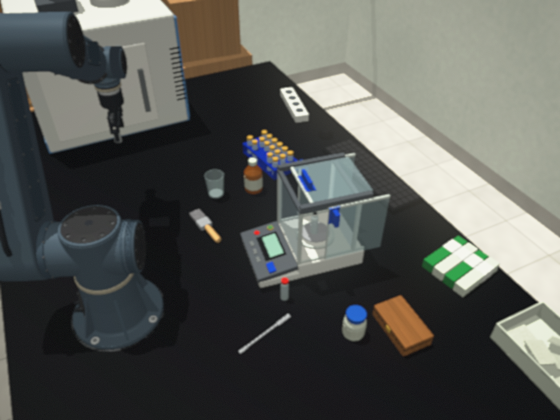

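View pics/top.png

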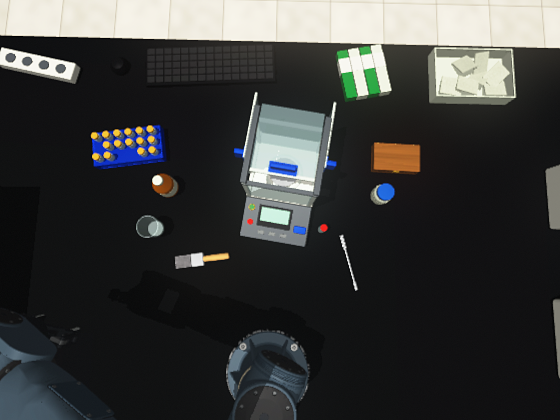

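The scene view shows the balance with its top tab at about (307,178), right handle (335,217) and tare key (271,266). In the top view the handles are at left (238,154), right (330,163) and tab (283,168), with the key at (299,230). The balance is yawed about -8°. Next I refine the yaw and handle positions.

```bash
python3 - <<'E'
from h import *
z=np.load("top.npz");im,d=z["im"],z["d"];W=cloud("top",d);H=cv2.cvtColor(im,cv2.COLOR_RGB2HSV)
m=cv2.inRange(H,(95,110,50),(130,255,255))>0
def rect(M,l):
    p=W[M][:,:2].astype(np.float32);print(l,len(p),cv2.minAreaRect(p),p.mean(0),W[M][:,2].mean())
box=(W[...,0]>330)&(W[...,0]<800)&(W[...,1]>-230)&(W[...,1]<150)
rect(box&(W[...,2]>283)&(W[...,2]<294)&~m,"rails")
rect(box&(W[...,2]>45)&(W[...,2]<75)&(W[...,0]<450),"console")
u=np.mgrid[:420,:560][1]
for l,a,b,zl,zh in(("left",228,246,262,275),("right",322,340,262,275),("tab",262,300,305,318),("key",290,308,55,75)):
    M=m&(u>=a)&(u<=b)&(W[...,2]>zl)&(W[...,2]<zh)&box; rect(M,l); print(W[M].min(0).round(),W[M].max(0).round())
z=np.load("scene.npz");im,d=z["im"],z["d"];W=cloud("scene",d);H=cv2.cvtColor(im,cv2.COLOR_RGB2HSV);m=cv2.inRange(H,(95,110,50),(130,255,255))>0
box=(W[...,0]>330)&(W[...,0]<800)&(W[...,1]>-230)&(W[...,1]<150)
rect(box&(W[...,2]>283)&(W[...,2]<294)&~m,"srails")
rect(box&(W[...,2]>222)&(W[...,2]<272)&(W[...,1]<-120)&m,"sright")
rect(box&(W[...,2]>300)&(W[...,2]<318)&m,"stab")
rect(box&(W[...,2]>58)&(W[...,2]<72)&m,"skey")
E
```

```text
rails 4227 ((631.4798583984375, -38.747039794921875), (206.07650756835938, 218.64674377441406), 81.31625366210938) [645.1523   -40.731716] 286.2845839358415
console 1095 ((418.83111572265625, -35.42974853515625), (262.7718811035156, 62.031944274902344), 89.7388916015625) [424.7923   -19.693422] 55.79060691992551
left 54 ((622.3248901367188, 85.9021224975586), (24.845212936401367, 21.61292839050293), 80.0770034790039) [624.4234   85.26318] 269.462298079429
[610.  73. 263.] [635.  97. 274.]
right 49 ((595.4049072265625, -156.91490173339844), (23.889463424682617, 22.353391647338867), 79.6650390625) [ 597.58954 -157.60938] 269.1789843506423
[ 587. -169.  262.] [ 609. -143.  275.]
tab 129 ((577.3075561523438, -30.796058654785156), (64.64971160888672, 13.1653470993042), 82.49280548095703) [576.34216  -30.633797] 311.5128144010597
[568. -62. 306.] [586.   1. 316.]
key 91 ((437.2288818359375, -88.20885467529297), (38.36666488647461, 22.88645362854004), 82.40087127685547) [436.83246 -87.90337] 65.07242652020784
[ 424. -107.   56.] [449. -69.  72.]
srails 2238 ((631.6083374023438, -42.322357177734375), (212.93016052246094, 218.49749755859375), 81.32979583740234) [641.723    -50.086906] 286.1978581178013
sright 162 ((597.19189453125, -154.9806365966797), (38.21023178100586, 26.307844161987305), 56.03424072265625) [ 595.47375 -159.17706] 253.58047042988645
stab 90 ((576.266845703125, -33.338218688964844), (67.85455322265625, 13.489468574523926), 81.67973327636719) [574.84595  -37.903034] 309.4358021667394
skey 85 ((437.43804931640625, -89.35924530029297), (46.76133346557617, 25.084890365600586), 80.66087341308594) [435.8475  -91.72843] 64.16208798180242
```

```bash
python3 -m jog '[0,0,-0.04,0,0,0, -0.02,-0.01,-0.09,0,0,0, -0.06,-0.025,-0.14,0,0,-2, -0.11,-0.046,-0.14,0,0,-4, -0.16,-0.068,-0.14,0,0,-6, -0.21,-0.089,-0.14,0,0,-8, -0.26,-0.11,-0.14,0,0,-10.3, -0.31,-0.131,-0.14,0,0,-10.3, -0.36,-0.152,-0.14,0,0,-10.3, -0.41,-0.173,-0.14,0,0,-10.3, -0.46,-0.194,-0.14,0,0,-10.3, -0.51,-0.215,-0.14,0,0,-10.3, -0.55,-0.232,-0.14,0,0,-10.3, -0.58,-0.245,-0.14,0,0,-10.3, -0.603,-0.2545,-0.14,0,0,-10.3, -0.603,-0.2545,-0.14,0,0,-10.3, -0.603,-0.2545,-0.14,0,0,-10.3, -0.603,-0.2545,-0.14,0,0,-10.3]' 1
python3 - <<'E'
from h import *
print(readout.state()["eef_pos"],readout.state()["orientation"].round(3))
im,d=camera("wrist");save("w1",im);blue("wrist",im,d)
E
```

```text
clock: 2.35
eef_pos: [664.8, 91.7, 371.5]
orientation: [[-0.99, 0.139, 0.0], [0.139, 0.99, 0.0], [-0.0, 0.0, -1.0]]
wrist_force: [0.6, 0.4, -0.9]
opening: -0.002
grasp_force: 0.0
[664.78539392  91.67938986 371.53764885] [[-0.99   0.139  0.   ]
 [ 0.139  0.99   0.   ]
 [-0.     0.    -1.   ]]
wrist [   0   78  120   54 6073] [[564, -59, 286], [581, -21, 288], [595, 4, 313]]
wrist [ 469   99   91  111 4552] [[651, 355, 3], [696, 376, 44], [766, 445, 47]]
wrist [ 240  127   42   52 1294] [[612, 72, 222], [625, 83, 269], [639, 98, 275]]
wrist [538 191  11   8  50] [[755, 423, -1], [760, 430, 44], [780, 466, 47]]
```

View pics/w1.png

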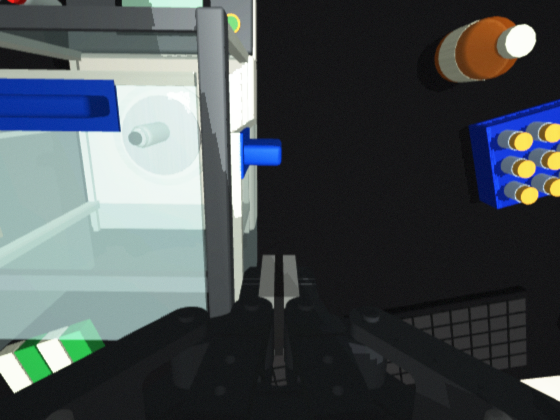

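The wrist view shows the left handle at (262,152), straight ahead of the closed fingertips (280,265), and the glass to the left at column 240. I go down and approach.

```bash
python3 -m jog '[0,0,0.05,0,0,0, 0,0,0.09,0,0,0, 0,0,0.12,0,0,0, 0,0,0.131,0,0,0, 0.006,0,0.131,0,0,0, 0.012,0,0.131,0,0,0, 0.018,0,0.131,0,0,0, 0.022,0,0.131,0,0,0, 0.026,0,0.131,0,0,0, 0.030,0,0.131,0,0,0, 0.030,0,0.131,0,0,0]'
python3 - <<'E'
from h import *
im,d=camera("wrist");save("w2",im);blue("wrist",im,d)
im,d=camera("top");blue("top",im,d)
E
```

```text
clock: 3.78
eef_pos: [635.9, 96.3, 242.1]
orientation: [[-0.99, 0.139, 0.003], [0.139, 0.99, 0.001], [-0.003, 0.002, -1.0]]
wrist_force: [0.6, 6.2, 5.5]
opening: 0.0
grasp_force: 0.9
wrist [ 525  151   35  118 3220] [[661, 354, 2], [703, 361, 23], [767, 378, 45]]
wrist [ 196  187   88  121 6590] [[600, 74, 229], [611, 85, 268], [626, 100, 275]]
top [  92  124   74   46 1669] [[635, 359, 2], [680, 462, 45], [763, 573, 54]]
top [324 156  13  16 101] [[589, -212, -2], [596, -160, 265], [679, -144, 273]]
top [268 161  30  15 311] [[563, -66, 284], [574, -32, 294], [594, 3, 314]]
top [377 183  18  17 253] [[537, -402, -1], [560, -353, 85], [599, -328, 89]]
top [293 226  13   9  93] [[426, -106, 61], [436, -88, 65], [448, -69, 70]]
```

View pics/w2.png

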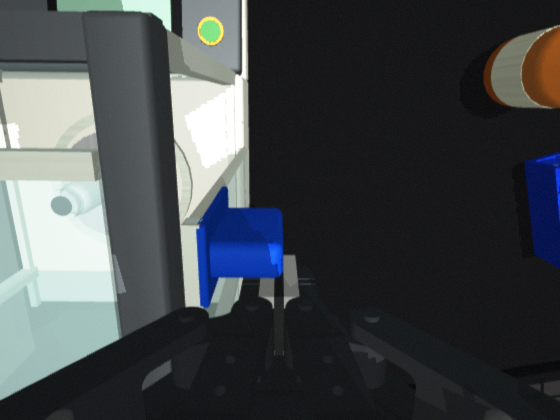

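The left handle at (245,240) has moved about 13 mm, but the sideways and upward force suggests the gripper linkage is rubbing on the rail. I'll raise it 10 mm and move it slightly outward.

```bash
python3 -m jog '[-0.002,0.002,-0.005,0,0,0, -0.002,0.003,-0.01,0,0,0, -0.002,0.003,-0.01,0,0,0]'; python3 -m jog '[0.004,0,0,0,0,0, 0.008,0,0,0,0,0, 0.012,0,0,0,0,0, 0.015,0,0,0,0,0]'
```

```text
clock: 4.25
eef_pos: [638.1, 97.8, 250.8]
orientation: [[-0.99, 0.14, 0.001], [0.14, 0.99, -0.0], [-0.001, -0.0, -1.0]]
wrist_force: [-0.6, -0.8, -0.4]
opening: -0.002
grasp_force: 0.0
clock: 4.75
eef_pos: [622.8, 100.0, 250.3]
orientation: [[-0.99, 0.14, -0.0], [0.14, 0.99, -0.0], [0.0, -0.0, -1.0]]
wrist_force: [2.1, -0.7, -0.3]
opening: 0.002
grasp_force: 0.9
```

```bash
python3 -m jog '[0.005,0,0,0,0,0, 0.010,0,0,0,0,0, 0.015,0,0,0,0,0, 0.018,0,0,0,0,0]'
python3 - <<'E'
from h import *
im,d=camera("wrist");save("w3",im);blue("wrist",im,d)
im,d=camera("scene");save("s3",im[140:300,220:420].repeat(3,0).repeat(3,1))
E
```

```text
clock: 5.25
eef_pos: [604.9, 102.6, 250.3]
orientation: [[-0.99, 0.139, -0.0], [0.139, 0.99, 0.0], [0.0, 0.0, -1.0]]
wrist_force: [2.0, -0.0, -0.3]
opening: -0.0
grasp_force: 0.9
wrist [   0    0   44   30 1283] [[429, -100, 60], [440, -83, 65], [450, -69, 67]]
wrist [ 513  176   47  121 4348] [[659, 354, 1], [702, 364, 32], [767, 391, 46]]
wrist [ 198  183   81  113 5579] [[568, 79, 230], [580, 90, 268], [594, 105, 275]]
```

View pics/s3.png

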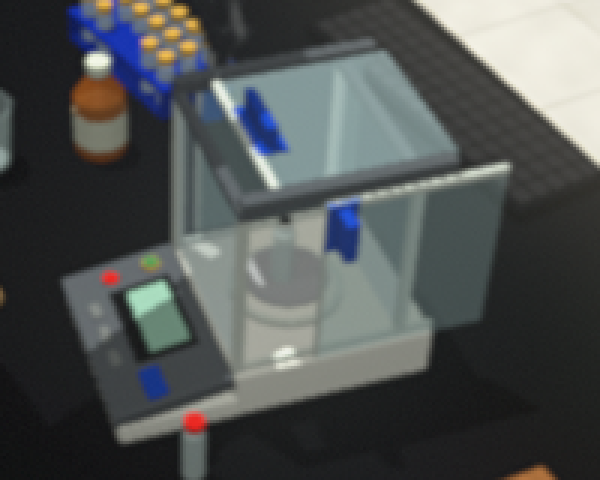

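The scene crop shows each handle near its door's front edge, and the left door is most of the way forward, with about 20-30 mm left. Continuing slowly.

```bash
python3 -m jog '[0.005,0,0,0,0,0, 0.010,0,0,0,0,0, 0.013,0,0,0,0,0, 0.015,0,0,0,0,0]';python3 -m jog '[0.0015,0,0,0,0,0, 0.003,0,0,0,0,0, 0.0045,0,0,0,0,0]'
```

```text
clock: 5.85
eef_pos: [590.3, 104.6, 250.3]
orientation: [[-0.99, 0.139, 0.0], [0.139, 0.99, 0.0], [-0.0, 0.0, -1.0]]
wrist_force: [1.7, 1.9, -1.1]
opening: -0.001
grasp_force: 0.9
clock: 6.22
eef_pos: [586.0, 105.2, 250.3]
orientation: [[-0.99, 0.14, 0.0], [0.14, 0.99, 0.0], [-0.0, 0.0, -1.0]]
wrist_force: [1.4, 0.8, 0.1]
opening: -0.001
grasp_force: 0.9
```

```bash
python3 -m jog '[0.0015,0,0,0,0,0, 0.003,0,0,0,0,0, 0.0045,0,0,0,0,0]'
```

```text
clock: 6.6
eef_pos: [581.4, 105.8, 250.3]
orientation: [[-0.99, 0.14, -0.0], [0.14, 0.99, 0.0], [0.0, 0.0, -1.0]]
wrist_force: [2.1, 1.2, 0.7]
opening: 0.001
grasp_force: 0.9
```

```bash
cat > ok.py <<'E'
# exit 0 while horizontal push stays below 6 N
import sys,numpy as np
from bench import readout
s=readout.state();f=np.hypot(*s["wrist_force"][:2]);print(s["eef_pos"].round(1),f.round(1));sys.exit(int(f>6))
E
J="python3 -m jog"; R='[0.0015,0,0,0,0,0, 0.003,0,0,0,0,0]'
python3 -m jog '[0.0015,0,0,0,0,0, 0.003,0,0,0,0,0]' >/dev/null && python3 ok.py && python3 -m jog '[0.0015,0,0,0,0,0, 0.003,0,0,0,0,0]' >/dev/null && python3 ok.py && python3 -m jog '[0.0015,0,0,0,0,0, 0.003,0,0,0,0,0]' >/dev/null && python3 ok.py && python3 -m jog '[0.0015,0,0,0,0,0, 0.003,0,0,0,0,0]' >/dev/null && python3 ok.py && python3 -m jog '[0.0015,0,0,0,0,0, 0.003,0,0,0,0,0]' >/dev/null && python3 ok.py && python3 -m jog '[0.0015,0,0,0,0,0, 0.003,0,0,0,0,0]' >/dev/null && python3 ok.py
```

```text
[578.5 106.2 250.3] 2.0
[578.  106.3 250.5] 23.6
```

Left end stop felt. Now over to behind the top tab.

```bash
python3 -m jog '[-0.006,0,0,0,0,0, -0.02,0.003,0,0,0,0, -0.02,0.003,-0.05,0,0,0, -0.02,0.003,-0.1,0,0,0, -0.03,-0.03,-0.11,0,0,0, -0.045,-0.07,-0.11,0,0,0, -0.061,-0.11,-0.11,0,0,0, -0.061,-0.137,-0.11,0,0,0, -0.061,-0.137,-0.11,0,0,0, -0.061,-0.137,-0.11,0,0,0]'
python3 - <<'E'
from h import *
im,d=camera("wrist");save("w4",im);blue("wrist",im,d)
E
```

```text
clock: 8.35
eef_pos: [616.7, -36.9, 360.3]
orientation: [[-0.99, 0.139, -0.001], [0.139, 0.99, 0.0], [0.001, 0.0, -1.0]]
wrist_force: [-0.7, 0.7, 0.5]
opening: 0.002
grasp_force: 0.0
wrist [190   0  36  17 604] [[434, -106, 61], [442, -88, 65], [450, -71, 67]]
wrist [462  65  42  53 980] [[550, 83, 0], [559, 98, 269], [588, 245, 275]]
wrist [423  85   5  29  41] [[551, 76, 227], [561, 77, 228], [569, 79, 231]]
wrist [   0  131   28   48 1046] [[539, -353, 72], [563, -335, 85], [585, -326, 87]]
wrist [ 216  132  128   52 6359] [[563, -63, 286], [576, -30, 294], [595, 3, 313]]
wrist [ 75 188  38  49 938] [[592, -295, 2], [597, -159, 269], [673, -144, 275]]
```

View pics/w4.png

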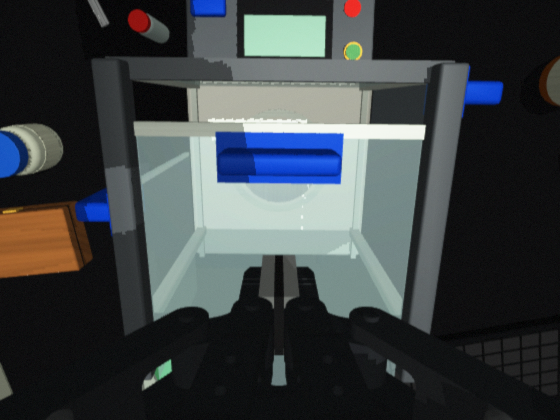

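The wrist view shows the tab bar at rows 150-178, centred on column 280 ahead of the fingers, and the left handle level with the front frame. The top door's front edge (row 130) has about 35 mm to go.

```bash
python3 -m jog '[0,0,0.03,0,0,0, 0,0,0.05,0,0,0, 0,0,0.061,0,0,0, 0,0,0.062,0,0,0, 0.005,0,0.062,0,0,0, 0.01,0,0.062,0,0,0, 0.014,0,0.062,0,0,0, 0.018,0,0.062,0,0,0, 0.022,0,0.062,0,0,0, 0.026,0,0.062,0,0,0]' && python3 ok.py && python3 -m jog '[0.0025,0,0,0,0,0, 0.005,0,0,0,0,0]' >/dev/null && python3 ok.py && python3 -m jog '[0.0025,0,0,0,0,0, 0.005,0,0,0,0,0]' >/dev/null && python3 ok.py
python3 - <<'E'
from h import *
im,d=camera("top");blue("top",im,d)
E
```

```text
clock: 9.65
eef_pos: [591.1, -33.9, 298.4]
orientation: [[-0.99, 0.14, 0.001], [0.14, 0.99, -0.0], [-0.001, 0.0, -1.0]]
wrist_force: [1.4, 0.4, -0.4]
opening: -0.001
grasp_force: 1.0
[591.1 -33.9 298.4] 1.4
[586.2 -33.2 298.4] 2.6
[581.2 -32.4 298.4] 1.8
top [  92  124   74   46 1668] [[635, 359, 3], [680, 462, 45], [762, 574, 54]]
top [323 159  14  13  98] [[586, -211, -2], [596, -158, 266], [677, -143, 275]]
top [229 171  12  14  88] [[542, 82, 0], [556, 97, 268], [625, 135, 275]]
top [377 183  18  17 253] [[537, -400, 0], [560, -353, 85], [598, -328, 90]]
```

```bash
python3 -m jog '[0.002,0,0,0,0,0, 0.004,0,0,0,0,0]' >/dev/null && python3 ok.py && python3 -m jog '[0.0015,0,0,0,0,0, 0.003,0,0,0,0,0]' >/dev/null && python3 ok.py && python3 -m jog '[0.0015,0,0,0,0,0, 0.003,0,0,0,0,0]' >/dev/null && python3 ok.py && python3 -m jog '[0.0015,0,0,0,0,0, 0.003,0,0,0,0,0]' >/dev/null && python3 ok.py && python3 -m jog '[0.0015,0,0,0,0,0, 0.003,0,0,0,0,0]' >/dev/null && python3 ok.py && python3 -m jog '[0.0015,0,0,0,0,0, 0.003,0,0,0,0,0]' >/dev/null && python3 ok.py && python3 -m jog '[0.0015,0,0,0,0,0, 0.003,0,0,0,0,0]' >/dev/null && python3 ok.py && python3 -m jog '[0.0015,0,0,0,0,0, 0.003,0,0,0,0,0]' >/dev/null && python3 ok.py && python3 -m jog '[0.0015,0,0,0,0,0, 0.003,0,0,0,0,0]' >/dev/null && python3 ok.py
```

```text
[577.2 -32.  298.3] 2.4
[574.2 -31.5 298.3] 2.5
[571.2 -31.1 298.3] 2.2
[568.3 -30.7 298.3] 2.3
[565.3 -30.3 298.3] 2.4
[562.3 -29.9 298.3] 2.5
[559.7 -29.5 298.3] 10.3
```

```bash
python3 -m jog '[-0.006,0,0,0,0,0, -0.015,0,-0.01,0,0,0, -0.02,0,-0.06,0,0,0, -0.05,-0.04,-0.062,0,0,0, -0.075,-0.08,-0.062,0,0,0, -0.098,-0.12,-0.062,0,0,0, -0.098,-0.137,-0.062,0,0,0, -0.098,-0.137,-0.062,0,0,0, -0.098,-0.137,-0.062,0,0,0]'
python3 - <<'E'
from h import *
im,d=camera("wrist");save("w5",im);blue("wrist",im,d)
E
```

```text
clock: 13.08
eef_pos: [637.2, -177.6, 360.6]
orientation: [[-0.99, 0.139, 0.0], [0.139, 0.99, 0.0], [-0.0, 0.0, -1.0]]
wrist_force: [0.4, 0.5, -1.0]
opening: -0.001
grasp_force: 0.0
wrist [ 461    0   99   48 4555] [[534, -62, 286], [547, -46, 289], [558, -16, 313]]
wrist [  88   92   53   51 2074] [[537, -400, 1], [560, -350, 86], [583, -327, 87]]
wrist [ 279  124   45   54 1446] [[588, -170, 228], [598, -155, 269], [615, -144, 275]]
```

View pics/w5.png

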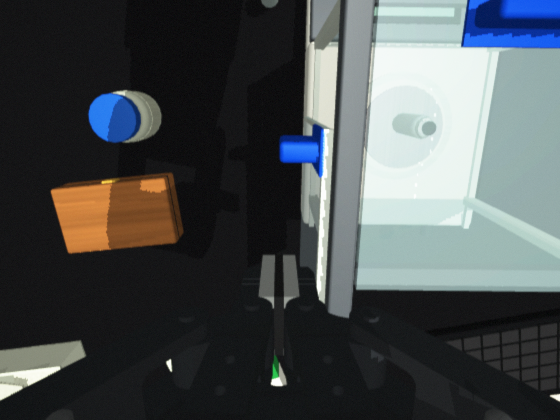

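The right handle is at (300,149), ahead of and slightly inboard of the fingertips (280,265). The vial still stands on the pan at (420,126).

```bash
python3 -m jog '[0,0.002,0.04,0,0,0, 0,0.002,0.08,0,0,0, 0,0.002,0.108,0,0,0, 0,0.002,0.11,0,0,0, 0.005,0.002,0.11,0,0,0, 0.01,0.002,0.11,0,0,0, 0.015,0.002,0.11,0,0,0, 0.02,0.002,0.11,0,0,0, 0.025,0.002,0.11,0,0,0, 0.03,0.002,0.11,0,0,0]' && python3 ok.py && python3 -m jog '[0.005,0,0,0,0,0, 0.010,0,0,0,0,0, 0.015,0,0,0,0,0, 0.020,0,0,0,0,0]' >/dev/null && python3 ok.py && python3 -m jog '[0.005,0,0,0,0,0, 0.01,0,0,0,0,0, 0.015,0,0,0,0,0]' >/dev/null && python3 ok.py && python3 -m jog '[0.004,0,0,0,0,0, 0.008,0,0,0,0,0]' >/dev/null && python3 ok.py && python3 -m jog '[0.0025,0,0,0,0,0, 0.005,0,0,0,0,0]' >/dev/null && python3 ok.py
```

```text
clock: 14.38
eef_pos: [607.9, -172.6, 250.6]
orientation: [[-0.99, 0.14, 0.001], [0.14, 0.99, -0.0], [-0.001, -0.0, -1.0]]
wrist_force: [2.3, 1.1, 0.8]
opening: -0.002
grasp_force: 1.0
[ 607.9 -172.6  250.6] 2.5
[ 587.8 -169.8  250.3] 2.7
[ 572.9 -167.6  250.2] 2.3
[ 565.1 -166.6  250.2] 1.9
[ 560.3 -165.9  250.2] 3.6
```

```bash
python3 -m jog '[0.0025,0,0,0,0,0, 0.005,0,0,0,0,0]' >/dev/null && python3 ok.py && python3 -m jog '[0.002,0,0,0,0,0, 0.004,0,0,0,0,0]' >/dev/null && python3 ok.py && python3 -m jog '[0.0015,0,0,0,0,0, 0.003,0,0,0,0,0]' >/dev/null && python3 ok.py && python3 -m jog '[0.0015,0,0,0,0,0, 0.003,0,0,0,0,0]' >/dev/null && python3 ok.py && python3 -m jog '[0.0015,0,0,0,0,0, 0.003,0,0,0,0,0]' >/dev/null && python3 ok.py && python3 -m jog '[0.0015,0,0,0,0,0, 0.003,0,0,0,0,0]' >/dev/null && python3 ok.py && python3 -m jog '[0.0015,0,0,0,0,0, 0.003,0,0,0,0,0]' >/dev/null && python3 ok.py
```

```text
[ 555.3 -165.2  250.3] 2.1
[ 551.4 -164.6  250.3] 3.5
[ 548.5 -164.2  250.3] 2.4
[ 545.5 -163.8  250.3] 2.4
[ 542.5 -163.4  250.3] 2.6
[ 539.5 -163.   250.3] 2.3
[ 537.2 -162.7  250.4] 11.1
```

Right end stop felt. I back off, hover over the key, and check all three doors and the key.

```bash
python3 -m jog '[-0.006,0,0,0,0,0, -0.015,-0.003,-0.01,0,0,0, -0.015,-0.003,-0.06,0,0,0, -0.015,-0.003,-0.11,0,0,0, 0.02,0.02,-0.12,0,0,0, 0.06,0.04,-0.12,0,0,0, 0.1,0.06,-0.12,0,0,0, 0.109,0.06,-0.12,0,0,0, 0.109,0.06,-0.07,0,0,0, 0.109,0.06,-0.02,0,0,0, 0.109,0.06,0.03,0,0,0, 0.109,0.06,0.06,0,0,0, 0.109,0.06,0.06,0,0,0, 0.109,0.06,0.06,0,0,0]'
python3 - <<'E'
from h import *
im,d=camera("wrist");blue("wrist",im,d)
im,d=camera("top");blue("top",im,d);a=im[85:255,200:370].repeat(3,0).repeat(3,1)[:500,:390]
im,d=camera("scene");blue("scene",im,d);b=im[140:300,220:420].repeat(3,0).repeat(3,1)[:480,:400]
c=np.zeros((500,790,3),np.uint8);c[:,:390]=a;c[:480,390:]=b;save("c6",c)
E
```

```text
clock: 19.25
eef_pos: [438.2, -88.5, 191.6]
orientation: [[-0.99, 0.14, 0.002], [0.14, 0.99, -0.001], [-0.002, -0.0, -1.0]]
wrist_force: [0.0, 0.2, 0.4]
opening: -0.003
grasp_force: 0.0
wrist [ 254  182   50   29 1424] [[426, -105, 62], [437, -88, 65], [448, -70, 67]]
wrist [  0 352  27  49 913] [[419, -337, 72], [554, -328, 82], [569, -142, 272]]
top [  92  124   74   46 1671] [[635, 359, 2], [680, 462, 45], [762, 573, 54]]
top [229 171  11  12  86] [[548, 82, -1], [556, 97, 268], [625, 135, 276]]
top [266 174  30  15 309] [[529, -59, 284], [539, -25, 295], [559, 8, 315]]
top [377 183  18  17 254] [[537, -401, -1], [560, -353, 85], [599, -328, 89]]
top [321 186  12  12  93] [[513, -195, -2], [519, -148, 268], [579, -133, 275]]
scene [287 172  17  22 194] [[510, -89, 283], [537, -41, 296], [554, 0, 342]]
scene [302 213  10  20 172] [[510, -162, 227], [516, -146, 259], [534, -132, 274]]
scene [266 261  10  12  86] [[425, -108, 58], [436, -91, 65], [448, -72, 69]]
scene [345 304  23  20 353] [[534, -379, -2], [559, -353, 84], [630, -275, 88]]
```

View pics/c6.png

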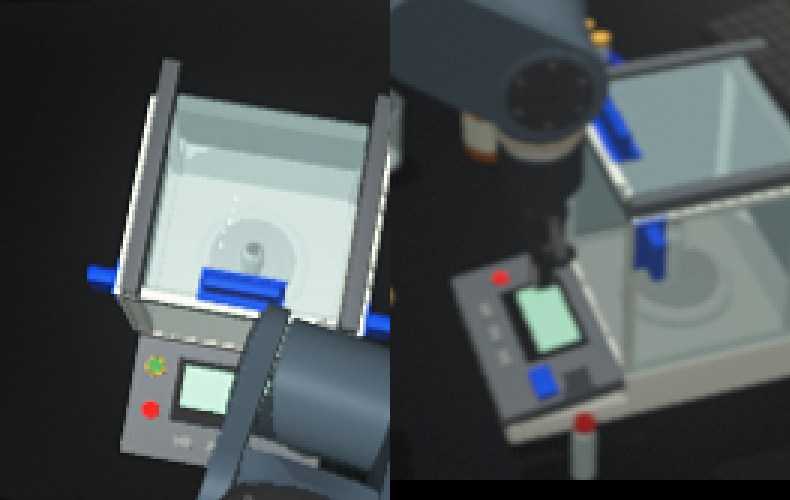

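All three handles are at the front frame: left (103,277), tab (242,287) and right (378,322) in the crop. The angle between the side handles matches the yaw, so the doors are shut. The fingertips are over the key at (437,-88). Pressing.

```bash
python3 -m jog '[0,0,0.04,0,0,0, 0,0,0.08,0,0,0, 0,0,0.11,0,0,0, 0,0,0.12,0,0,0, 0,0,0.122,0,0,0, 0,0,0.122,0,0,0]'; python3 -m jog '[0,0,0.002,0,0,0, 0,0,0.004,0,0,0, 0,0,0.005,0,0,0]'
```

```text
clock: 20.15
eef_pos: [437.8, -88.2, 69.3]
orientation: [[-0.99, 0.14, 0.002], [0.14, 0.99, -0.001], [-0.002, -0.0, -1.0]]
wrist_force: [-1.0, 0.0, 0.4]
opening: -0.0
grasp_force: 0.0
clock: 20.52
eef_pos: [437.7, -88.1, 63.6]
orientation: [[-0.99, 0.14, 0.001], [0.14, 0.99, -0.0], [-0.001, -0.0, -1.0]]
wrist_force: [1.2, -0.1, 3.5]
opening: 0.003
grasp_force: 1.6
```

```bash
python3 -m jog '[0,0,0.001,0,0,0, 0,0,0.0015,0,0,0, 0,0,0.0015,0,0,0]'
```

```text
clock: 20.9
eef_pos: [437.9, -88.2, 62.5]
orientation: [[-0.99, 0.14, 0.002], [0.14, 0.99, -0.001], [-0.002, -0.0, -1.0]]
wrist_force: [-1.0, 0.7, 12.5]
opening: -0.002
grasp_force: 6.2
```

The key is fully down at 12.5 N. I release it, retreat, check, and hand in.

```bash
python3 -m jog '[0,0,-0.005,0,0,0, 0,0,-0.02,0,0,0, 0,0,-0.06,0,0,0, 0,0,-0.1,0,0,0, 0.03,0,-0.14,0,0,0, 0.07,0,-0.15,0,0,0, 0.09,0,-0.15,0,0,0, 0.09,0,-0.15,0,0,0, 0.09,0,-0.15,0,0,0, 0.09,0,-0.15,0,0,0]'
python3 - <<'E'
from h import *
im,d=camera("top");blue("top",im,d);im,d=camera("scene");blue("scene",im,d);im,d=camera("wrist");blue("wrist",im,d)
print(env.sign_off())
E
```

```text
clock: 22.15
eef_pos: [348.5, -75.5, 211.7]
orientation: [[-0.99, 0.139, -0.0], [0.139, 0.99, 0.0], [0.0, 0.0, -1.0]]
wrist_force: [-0.2, -0.6, -1.0]
opening: -0.0
grasp_force: 0.0
top [  92  124   74   46 1673] [[635, 359, 3], [680, 462, 45], [762, 574, 54]]
top [229 171  11  12  87] [[549, 83, 0], [556, 97, 268], [625, 138, 275]]
top [266 174  30  16 322] [[528, -59, 284], [540, -25, 291], [559, 8, 314]]
top [377 183  18  17 254] [[537, -401, -2], [560, -353, 85], [599, -328, 89]]
top [321 186  12  12  92] [[512, -195, -2], [519, -148, 268], [579, -133, 274]]
top [293 226  13   9  92] [[427, -106, 59], [436, -88, 64], [448, -69, 70]]
scene [184  80   5  27  49] [[511, 887, -3], [515, 902, 80], [612, 1251, 192]]
scene [250 136  27  45 407] [[642, 351, 0], [661, 444, 42], [692, 549, 52]]
scene [287 171  17  23 205] [[529, -62, 284], [538, -37, 296], [555, 5, 314]]
scene [302 213  10  20 172] [[511, -162, 228], [516, -145, 257], [534, -132, 274]]
scene [266 261  10  12  87] [[425, -109, 58], [436, -93, 64], [448, -73, 69]]
scene [345 304  23  20 354] [[534, -378, -2], [560, -353, 84], [630, -276, 88]]
the job is handed in; nothing more can be done
None
```

I pushed all three doors to their end stops, pressed the tare key fully down (12.5 N) and released it, backed the arm clear, and handed the job in at about 22 s; sign-off returned no verdict.

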